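Clear the sample stage and lock the keyhole carriers on

TASK

First clear every sample jar off the grey stage into the shallow steel tray. Then mount every keyhole carrier on a station of its own on the stage: lower it flat over the pair of screw heads, then slide it along until it is fully home and locked under them. When all the carriers are locked and let go, press the start key on the terminal; leave the other things on the bench where they are.

Things in the scene. Friction and masses are not known exactly. Their poses are not given: they have to be found in the camera images.
- stage: fixed grey sample stage, a base plate 170 mm (its x) by 225 mm (its y) by 12 mm thick on the bench; origin: centre of its underside. Three stations at y = +75, 0 and -75 mm, each a pair of upright shoulder screws at x = -35 and +35 mm: shank diameter 6.5 mm, head diameter 13 mm, head underside 8.5 mm and head top 12.5 mm above the top face
- station1 (a point): station 1: midpoint between its two screws, on the stage's top face (stage x = 0, y = 75 mm); its axes are the stage's
- station2 (a point): station 2: midpoint between its two screws, on the stage's top face (stage x = 0, y = 0 mm); its axes are the stage's
- station3 (a point): station 3: midpoint between its two screws, on the stage's top face (stage x = 0, y = -75 mm); its axes are the stage's
- carrier1: aluminium keyhole plate 120 (its x) x 56 (y) x 6 mm, about 140 g, with a block handle in the middle, 28 (x) x 12 mm (y), top 40 mm above the underside. Origin: centre of underside, z up. Two keyhole slots on its line y = 0: wide holes 18 mm across at x = +43 and -27 mm, each running on towards -x as a slot 9 mm wide. Starts flat on the bench, handle up; two or three are present
- carrier1_lock (a point): point at x = -8 mm on carrier1's underside; it meets a station's point when home. With the wide holes over the two screw heads the plate lies flat on the stage; moved 16 mm along its own +x from there it is home: shanks at x = +27 and -43 mm, about 1 mm short of the slot ends, heads above the plate. It may be mounted either way round
- carrier2: another carrier, the same as carrier1
- carrier2_lock (a point): point of carrier2 at x = -8 mm, y = 0 on the underside, midway between the two locked screw positions: it coincides with a station's point when the carrier is home there
- carrier3: another carrier, the same as carrier1
- carrier3_lock (a point): point of carrier3 at x = -8 mm, y = 0 on the underside, midway between the two locked screw positions: it coincides with a station's point when the carrier is home there
- jar1: square lidded sample jar, amber glass with a round white lid, 38 x 38 mm and 40 mm high, 60 g; origin: centre of its underside, z up towards the lid, x and y square to its sides. Starts standing on one of the stage's stations, between its two screws. Two or three jars are present
- jar2: another jar, the same as jar1
- jar3: another jar, the same as jar1
- tray: fixed shallow steel tray for the jars, 100 mm (its x) by 170 mm (its y), rim 12 mm above the bench, walls and floor 3 mm thick; origin: centre of its underside
- start_top (a point): top centre of the round start key (26 mm in diameter) on the front ledge of the white control terminal; pushed straight down, about 5 N at its full travel of 6 mm, springs back
- start (a joint): travel of the start key (m): 0 = up, 0.006 = fully pressed
- spatula: orange plastic spatula, 160 mm, lying; not part of the job, to be left alone
- tweezers: steel tweezers, 110 mm, lying; not part of the job, to be left alone
- vial: small glass vial, 28 mm in diameter, 50 mm high; not part of the job, to be left alone
- reagent: white bottle, 56 mm in diameter, 90 mm high; not part of the job, to be left alone
- notebox: cardboard box 70 x 50 x 22 mm; not part of the job, to be left alone
- weight: steel calibration weight with a knob, 28 mm in diameter, 38 mm high; not part of the job, to be left alone

How it is judged:
On the way, in this order (a step that is already met when the one before it is completed fails the run):
1. every jar is in the tray (x of jar1 in the frame of tray between -0.045 and 0.045 m and y of jar1 in the frame of tray between -0.08 and 0.08 m and z of each of jar1, jar2, jar3 in the frame of tray below 0.03 m and x of jar2 in the frame of tray between -0.045 and 0.045 m and y of jar2 in the frame of tray between -0.08 and 0.08 m and x of jar3 in the frame of tray between -0.045 and 0.045 m and y of jar3 in the frame of tray between -0.08 and 0.08 m), for 0.2 s.
2. every carrier is locked home on a station and released (angle between each of carrier1, carrier2, carrier3's own z axis and vertical below 0.06 rad and ((distance between carrier1_lock and station1 below 0.0045 m and angle between the x axis of carrier1 and the x axis of stage, either way round below 0.08 rad) or (distance between carrier1_lock and station2 below 0.0045 m and angle between the x axis of carrier1 and the x axis of stage, either way round below 0.08 rad) or (distance between carrier1_lock and station3 below 0.0045 m and angle between the x axis of carrier1 and the x axis of stage, either way round below 0.08 rad)) and ((distance between carrier2_lock and station1 below 0.0045 m and angle between the x axis of carrier2 and the x axis of stage, either way round below 0.08 rad) or (distance between carrier2_lock and station2 below 0.0045 m and angle between the x axis of carrier2 and the x axis of stage, either way round below 0.08 rad) or (distance between carrier2_lock and station3 below 0.0045 m and angle between the x axis of carrier2 and the x axis of stage, either way round below 0.08 rad)) and ((distance between carrier3_lock and station1 below 0.0045 m and angle between the x axis of carrier3 and the x axis of stage, either way round below 0.08 rad) or (distance between carrier3_lock and station2 below 0.0045 m and angle between the x axis of carrier3 and the x axis of stage, either way round below 0.08 rad) or (distance between carrier3_lock and station3 below 0.0045 m and angle between the x axis of carrier3 and the x axis of stage, either way round below 0.08 rad)) and contact force between the fingers and carrier1 below 0.1 N and contact force between the fingers and carrier2 below 0.1 N and contact force between the fingers and carrier3 below 0.1 N), for 0.2 s.
3. the start key is pressed (value of joint start above 0.004 m and angle between each of carrier1, carrier2, carrier3's own z axis and vertical below 0.06 rad and ((distance between carrier1_lock and station1 below 0.0045 m and angle between the x axis of carrier1 and the x axis of stage, either way round below 0.08 rad) or (distance between carrier1_lock and station2 below 0.0045 m and angle between the x axis of carrier1 and the x axis of stage, either way round below 0.08 rad) or (distance between carrier1_lock and station3 below 0.0045 m and angle between the x axis of carrier1 and the x axis of stage, either way round below 0.08 rad)) and ((distance between carrier2_lock and station1 below 0.0045 m and angle between the x axis of carrier2 and the x axis of stage, either way round below 0.08 rad) or (distance between carrier2_lock and station2 below 0.0045 m and angle between the x axis of carrier2 and the x axis of stage, either way round below 0.08 rad) or (distance between carrier2_lock and station3 below 0.0045 m and angle between the x axis of carrier2 and the x axis of stage, either way round below 0.08 rad)) and ((distance between carrier3_lock and station1 below 0.0045 m and angle between the x axis of carrier3 and the x axis of stage, either way round below 0.08 rad) or (distance between carrier3_lock and station2 below 0.0045 m and angle between the x axis of carrier3 and the x axis of stage, either way round below 0.08 rad) or (distance between carrier3_lock and station3 below 0.0045 m and angle between the x axis of carrier3 and the x axis of stage, either way round below 0.08 rad))), for 0.05 s.
At the end, for the whole second after the job is handed in: Every jar present is inside the tray; every carrier present lies flat on the stage (0.06 rad), its lock point within 4.5 mm of a station's point, its x axis within 0.08 rad of the stage's, all at rest; the key was pressed 4 mm or more after that (all of step 1 and angle between each of carrier1, carrier2, carrier3's own z axis and vertical below 0.06 rad and ((distance between carrier1_lock and station1 below 0.0045 m and angle between the x axis of carrier1 and the x axis of stage, either way round below 0.08 rad) or (distance between carrier1_lock and station2 below 0.0045 m and angle between the x axis of carrier1 and the x axis of stage, either way round below 0.08 rad) or (distance between carrier1_lock and station3 below 0.0045 m and angle between the x axis of carrier1 and the x axis of stage, either way round below 0.08 rad)) and ((distance between carrier2_lock and station1 below 0.0045 m and angle between the x axis of carrier2 and the x axis of stage, either way round below 0.08 rad) or (distance between carrier2_lock and station2 below 0.0045 m and angle between the x axis of carrier2 and the x axis of stage, either way round below 0.08 rad) or (distance between carrier2_lock and station3 below 0.0045 m and angle between the x axis of carrier2 and the x axis of stage, either way round below 0.08 rad)) and ((distance between carrier3_lock and station1 below 0.0045 m and angle between the x axis of carrier3 and the x axis of stage, either way round below 0.08 rad) or (distance between carrier3_lock and station2 below 0.0045 m and angle between the x axis of carrier3 and the x axis of stage, either way round below 0.08 rad) or (distance between carrier3_lock and station3 below 0.0045 m and angle between the x axis of carrier3 and the x axis of stage, either way round below 0.08 rad)) and linear speed of each of jar1, jar2, jar3, carrier1, carrier2, carrier3 below 0.02 m/s); the robot touches nothing.
It fails at once if a bystander is pushed more than 5 cm from its place (distance of any of spatula, tweezers, vial, reagent, notebox, weight from where it was at the start of the episode above 0.05 m).
Of jar1, jar2, jar3 only 2 to 3 are there at a start; the rules pass over those that are not, and their reading is None.
Of carrier1, carrier2, carrier3 only 2 to 3 are there at a start; the rules pass over those that are not, and their reading is None.
At some moment in a run one of jar1, jar2, jar3, carrier1, carrier2, carrier3 may be knocked a few centimetres aside while the robot is not near it.
Once in a run the grip may slacken for a moment while it holds something.
It also fails if it takes over 210 s, if anything falls off the work surface, if the arm or the gripper's body presses on something with over 40 N, if the wrist force passes 120 N, or if a joint passes its speed limit or range.

ROBOT

A 6-joint arm with a two-finger parallel gripper is mounted at the origin on the work surface. World frame = base frame: x ahead of the robot, y to its left, z up, the work surface at z = 0. Lengths are in m, angles in rad, forces in N, time in s.
With the tool pointing down it reaches from about 0.425 to 0.95 m from the base axis. Payload 3.5 kg.
Tool frame: the origin (TCP) lies on the centre line of the jaws, within the pads' length; the fingertips stand 8 mm ahead of it and the grasp point (between the pads) lies 11 mm behind it; z points along the fingers, y is the line along which they close (so a half turn about z gives the same grasp; the last joint's range is limited). The gripper opens to 85 mm and grips with 20 to 120 N. Pads are 22 mm wide; open, the fingers measure 114 mm over their backs; the gripper's body (76 mm by 85 mm) begins 54 mm behind the grasp point. The pads swing forward as they close: fully open they stand 13 mm farther back than shut.
Start: joints at [-1.453, 0.286, 1.577, -0, 1.279, -0.15], TCP at [0.179, -0.651, 0.239] pointing down, gripper open.
Joint ranges: [-2.77, 2.77], [-0.9, 2.22], [0.21, 2.48], [-1.53, 4.67], [0.24, 2.81], [-2.84, 2.84]. Speed limits (rad/s): [2.79, 2.79, 3.14, 3.14, 3.14, 3.14].

INTERFACE

Orientations are given as a unit quaternion [x, y, z, w].
In Python, from plant import ctrl gives the robot as it stands. The module is installed in compiled form; this text tells all that it offers.
- The arm moves only by the tool send_rows, never from a script. Its argument "steps" is a list of rows, each a list of 5 numbers: the shift along the tool's x, y, z in m, then the turn about the tool's z in degrees, then the opening, from -1 (shut) to 1 (fully open). A call has 1 to 12 rows; each row is the pose to reach, as a shift and turn from the pose commanded when the call began, along the tool's axes at that moment; what a row does not reach only later rows make up. A row lasts 1/10 s, in which the tool goes at most 50 mm and 8.59 degrees, less where a joint would pass 70% of its speed; a pose out of reach is approached as far as the arm can. A call with a gripper value outside its range is refused whole. The fingers move at their own pace and stop on an object; "squeeze" is the grip in N (left out, the last holds). Time passes only in rows, so rows that repeat a pose let the fingers close. It gives the time, the measured TCP pose, the force, the opening and the grip force at its end, in the units of the state.
- ctrl.get_state(): the state, without advancing time (a new reading comes with each control period).
- ctrl.read_camera(name): name is "scene" or "side" or "wrist"; returns the picture (420x560x3 uint8, red, green, blue); there is no depth.
- ctrl.calibration(name): a dict with "intrinsics" (3x3 intrinsics, pixels), "k1" (the pictures are not rectified: a ray, as slopes to the right and down, at radius r is drawn at 1 + k1 r^2 times it, then the intrinsics apply), "extrinsics" (4x4, takes a point from world to camera coordinates); the wrist camera has in their place "tool_from_camera" (4x4, takes a point from camera to tool coordinates, whose origin is the TCP and whose axes are the flange's). Camera axes: x right, y up, looking along -z (the intrinsics and any distortion apply to the point x, -y, -z); pixel columns grow to the right and rows downward; lengths in m; the calibration is good to about 2 mm. A picture is of the moment at which its call begins: read the wrist's pose just before it. calibration takes no time and is no camera call.
- ctrl.sign_off(): hands the job in; it is judged then, once.
The state is a dict: "time": time; "qpos": joint angles; "dq": joint speeds; "joint_efforts": joint torques, N m; "eef_pos": TCP position; "tcp_rot": TCP orientation; "contact_force": force on the tool from outside, world axes, zero at the start; "wrist_torque": the same for the moment, N m; "opening": opening from 0.0 (shut) to 1.0 (fully open); "finger_force": force on a finger pad.
Only numpy, scipy, OpenCV 4.12 (cv2) and the standard library are available. Lean on these libraries where they do the work, as an engineer would, in place of code of your own. Each camera call takes 0.05 s, during which the arm holds its last target. There are 200 camera calls.

## Working session

There is one attempt and no reset: what is moved stays moved. The work goes in short steps, Python scripts to look and compute and a tool call to move; the robot and the scene stay as the last step left them, time stands still between calls to the robot, and variables do not carry over. Pictures are saved under pics/ and viewed, at most 14 in all, crops included, and the job is handed in when it is done.

Besides the shell and the picture viewer there is one more tool, called after "Request:" as a command line: name --pt "numbers of a row" for each row, then --argument value for the rest. send_rows: Moves the arm, as the interface text tells. Its arguments: {"type":"object","properties":{"steps":{"type":"array","items":{"type":"array","items":{"type":"number"}}},"squeeze":{"type":"number"}},"required":["steps"]}

```bash
mkdir -p pics
cat > h.py <<'E'
import numpy as np, cv2
from plant import ctrl
from scipy.spatial.transform import Rotation as R
def cam(name,save=None):
    s=ctrl.get_state(); im=ctrl.read_camera(name)
    if save: cv2.imwrite('pics/'+save+'.png',im[:,:,::-1])
    return s,im
def geom(name,s):
    c=ctrl.calibration(name); K=np.array(c['intrinsics'])
    if name=='wrist':
        T=np.eye(4); T[:3,:3]=R.from_quat(s['tcp_rot']).as_matrix(); T[:3,3]=s['eef_pos']
        W=T@np.array(c['tool_from_camera'])
    else: W=np.linalg.inv(np.array(c['extrinsics']))
    return K,c['k1'],W
def ray(name,s,uv):
    K,k1,W=geom(name,s); uv=np.atleast_2d(np.array(uv,float))
    d=np.stack([(uv[:,0]-K[0,2])/K[0,0],(uv[:,1]-K[1,2])/K[1,1]],1)
    p=d.copy()
    for _ in range(20): p=d/(1+k1*(p**2).sum(1,keepdims=True))
    v=np.c_[p[:,0],-p[:,1],-np.ones(len(p))]@W[:3,:3].T
    return W[:3,3],v
def onz(name,s,uv,z):
    o,v=ray(name,s,uv); return o+v*((z-o[2])/v[:,2])[:,None]
def proj(name,s,P):
    K,k1,W=geom(name,s); P=np.atleast_2d(P)
    q=(np.c_[P,np.ones(len(P))]@np.linalg.inv(W).T)[:,:3]
    p=np.c_[q[:,0],-q[:,1]]/(-q[:,2:3]); p=p*(1+k1*(p**2).sum(1,keepdims=True))
    return np.c_[p[:,0]*K[0,0]+K[0,2],p[:,1]*K[1,1]+K[1,2]]
def rel(s,P,yaw=None):
    "shift in tool axes from TCP to P"
    return R.from_quat(s['tcp_rot']).inv().apply(np.array(P)-s['eef_pos'])
E
python3 - <<'E'
from h import *
for n in('scene','side','wrist'):
    s,im=cam(n,n+'0'); K,k,W=geom(n,s); print(n,K[0,0],K[0,2],K[1,2],k,W.round(3).tolist())
print(s); print(R.from_quat(s['tcp_rot']).as_matrix().round(3))
E
```

```text
scene 538.2454354432201 286.53053275266905 205.1362723722239 -0.12471096820048531 [[-0.285, -0.754, 0.592, 1.26], [0.959, -0.233, 0.164, 0.178], [0.014, 0.614, 0.789, 1.01], [0.0, 0.0, 0.0, 1.0]]
side 429.03580704007373 270.7744345418957 206.1020575933342 0.04386759084908969 [[-0.981, 0.099, -0.165, 0.408], [-0.192, -0.555, 0.809, 0.724], [-0.011, 0.826, 0.564, 0.572], [0.0, 0.0, 0.0, 1.0]]
wrist 312.3299671843191 280.2680886297352 209.60400684427714 -0.04725416082070574 [[0.263, 0.923, 0.281, 0.251], [-0.965, 0.252, 0.075, -0.631], [-0.002, -0.291, 0.957, 0.372], [0.0, 0.0, 0.0, 1.0]]
{'time': 0.1, 'qpos': array([-1.45298817e+00,  2.87128614e-01,  1.57805670e+00,  1.64168610e-05,
        1.27860712e+00, -1.49994778e-01]), 'dq': array([-8.23110075e-05, -2.25260972e-03, -2.52444800e-03,  1.35728297e-03,
       -3.79718107e-04, -7.63392211e-04]), 'joint_efforts': array([ 8.11549344e-04, -4.07295978e+01, -2.93700135e+01, -1.32415053e-04,
        3.40992628e-03, -1.75452439e-07]), 'eef_pos': array([ 0.17857967, -0.65033844,  0.23803699]), 'tcp_rot': array([ 9.91048302e-01,  1.33499261e-01,  2.55570699e-05, -1.09962522e-03]), 'contact_force': array([-0.28188902, -0.47142348, -0.84694917]), 'wrist_torque': array([-0.04925611,  0.01884452, -0.03249453]), 'finger_force': 0.0, 'opening': 0.9997312771414107}
[[ 0.964  0.265 -0.   ]
 [ 0.265 -0.964  0.002]
 [ 0.    -0.002 -1.   ]]
```

View pics/scene0.png

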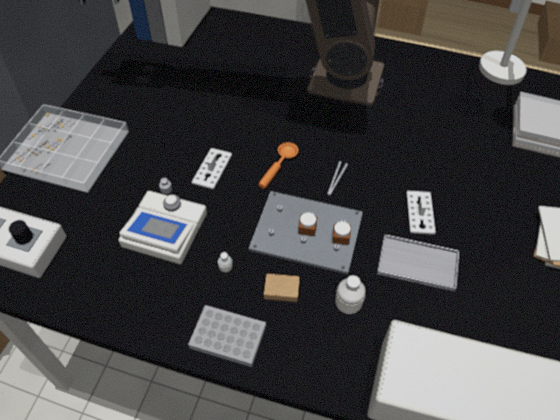

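View pics/side0.png

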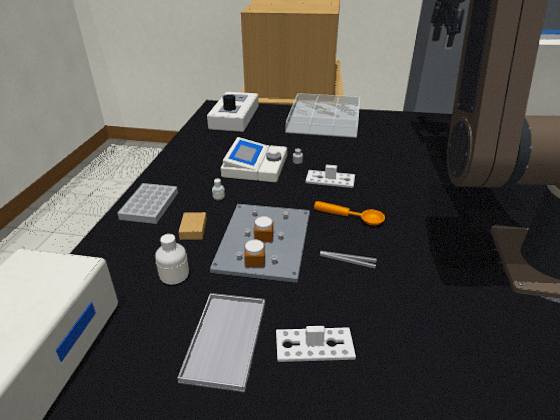

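The scene shows the stage around (307,230) with jars at (308,222) and (342,233). There are two carriers at (212,168) and (420,212), the tray at (419,262), and the start key on the terminal at about (172,202). Now rough positions.

Run:
```python
from h import *
s=ctrl.get_state(); sc=cv2.imread('pics/scene0.png'); sd=cv2.imread('pics/side0.png')
f=lambda n,uv,z:print(onz(n,s,uv,z).round(3).tolist())
print('screws');f('scene',[(280,208),(271,232),(304,240),(337,247)],.0245)
print('jar lids');f('scene',[(308,219),(342,230)],.052);f('side',[(264,225),(255,247)],.052)
print('tray corners');f('scene',[(386,237),(459,248),(455,286),(379,271)],.012)
print('carr');f('scene',[(212,168),(420,212)],.006);f('side',[(331,179),(316,345)],.006)
def tri(a,b):
    o1,v1=ray('scene',s,a);o2,v2=ray('side',s,b);v1,v2=v1[0],v2[0]
    t=np.linalg.lstsq(np.c_[v1,-v2],o2-o1,rcond=None)[0];p=o1+t[0]*v1;q=o2+t[1]*v2
    print('tri',((p+q)/2).round(3),np.linalg.norm(p-q).round(4))
tri((172,201),(274,152));tri((308,219),(264,225));tri((342,230),(255,247))
print('spat');f('scene',[(288,150),(264,185)],.01)
print('tweez, vial, reagent, box, weight');f('scene',[(340,176),(225,264),(350,300),(282,288),(166,188)],.01)
a=cv2.resize(sc[140:290,120:380],None,fx=3,fy=3,interpolation=3);cv2.imwrite('pics/crop1.png',a[:450,:780])
```

```text
screws
[[0.534, -0.039, 0.025], [0.604, -0.039, 0.025], [0.603, 0.038, 0.024], [0.6, 0.112, 0.024]]
jar lids
[[0.565, 0.035, 0.052], [0.572, 0.114, 0.052]]
[[0.56, 0.047, 0.052], [0.563, 0.118, 0.052]]
tray corners
[[0.533, 0.211, 0.012], [0.514, 0.377, 0.012], [0.616, 0.378, 0.012], [0.626, 0.213, 0.012]]
carr
[[0.449, -0.242, 0.006], [0.434, 0.277, 0.006]]
[[0.445, -0.236, 0.006], [0.429, 0.282, 0.006]]
tri [ 0.602 -0.277  0.047] 0.0031
tri [0.562 0.035 0.045] 0.004
tri [0.566 0.112 0.046] 0.0033
spat
[[0.338, -0.077, 0.01], [0.467, -0.1, 0.01]]
tweez, vial, reagent, box, weight
[[0.384, 0.07, 0.01], [0.705, -0.112, 0.01], [0.711, 0.168, 0.01], [0.725, 0.024, 0.01], [0.546, -0.324, 0.01]]
```

View pics/crop1.png

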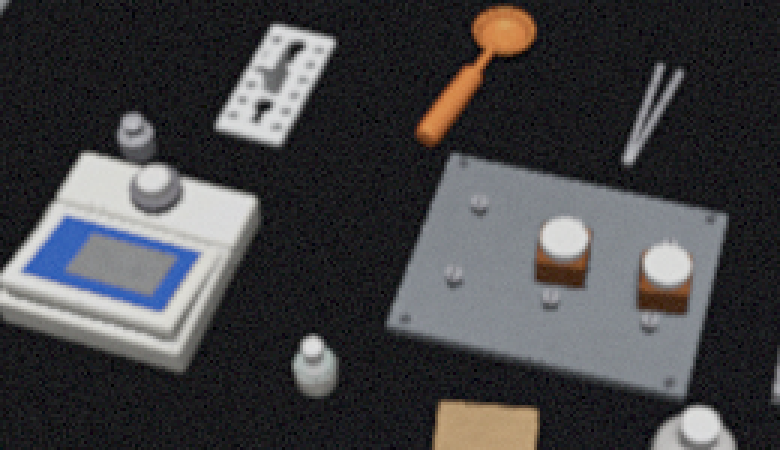

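The crop confirms empty screws at crop (480,204) and (454,274), jars on stations 0 and +y, and carrier A's slots running toward +x in the world. Next I move above the stage.

Request:
send_rows --pt "0.551 -0.605 -0.022 15.4 1" --pt "0.551 -0.605 -0.022 15.4 1" --pt "0.551 -0.605 -0.022 15.4 1" --pt "0.551 -0.605 -0.022 15.4 1" --pt "0.551 -0.605 -0.022 15.4 1" --pt "0.551 -0.605 -0.022 15.4 1" --pt "0.551 -0.605 -0.022 15.4 1" --pt "0.551 -0.605 -0.022 15.4 1" --pt "0.551 -0.605 -0.022 15.4 1" --pt "0.551 -0.605 -0.022 15.4 1" --pt "0.551 -0.605 -0.022 15.4 1" --pt "0.551 -0.605 -0.022 15.4 1"

```text
time: 1.35
eef_pos: [0.4511, -0.1144, 0.2555]
tcp_rot: [1.0, -0.001, 0.0, 0.0]
contact_force: [0.9, 0.2, 0.1]
opening: 1.0
finger_force: 0.0
```

Request:
send_rows --pt "0.099 -0.195 0 0 1" --pt "0.099 -0.195 0 0 1" --pt "0.099 -0.195 0 0 1" --pt "0.099 -0.195 0 0 1" --pt "0.099 -0.195 0 0 1" --pt "0.099 -0.195 0 0 0.5" --pt "0.099 -0.195 0 0 0.5" --pt "0.099 -0.195 0 0 0.5"

```text
time: 2.15
eef_pos: [0.5495, 0.0775, 0.2552]
tcp_rot: [1.0, -0.001, -0.0, 0.0]
contact_force: [0.6, 0.3, 0.2]
opening: 0.751
finger_force: 0.0
```

Run:
```python
from h import *
s,im=cam('wrist','w1'); print(s['eef_pos'],s['tcp_rot'],s['opening'],s['time'])
```

```text
[0.54948312 0.07753553 0.25519591] [ 9.99999393e-01 -1.03765061e-03 -3.37313011e-04  1.51096604e-04] 0.7506762880353919 2.15
```

View pics/w1.png

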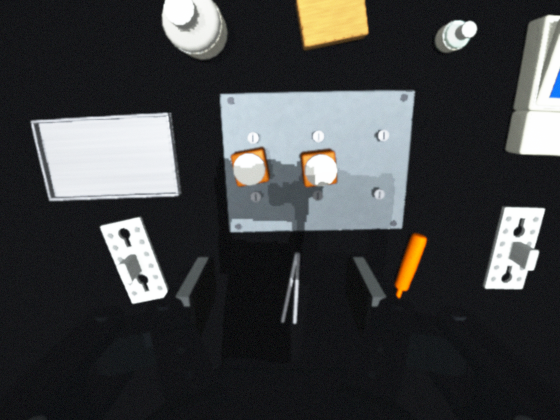

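The wrist view shows the stage with corners (221,94), (413,91), (403,229), (231,233), six screws, the two jar lids at (249,170) and (320,170), and the tray on the left. I'll measure the stage and jars from it.

```bash
cat >> h.py <<'E'
def blob(mask,near=None,minA=20):
    n,l,st,c=cv2.connectedComponentsWithStats(mask.astype(np.uint8)); r=[(st[i,4],c[i],l==i) for i in range(1,n) if st[i,4]>=minA]
    if near is not None: r.sort(key=lambda b:np.hypot(*(b[1]-near)))
    return r
E
python3 - <<'E'
from h import *
s=ctrl.get_state(); im=cv2.imread('pics/w1.png'); hsv=cv2.cvtColor(im,cv2.COLOR_BGR2HSV); g=im.max(2).astype(int)
# stage corners via mask hull -> approx poly
st=(g>60)&(hsv[...,1]<110); st[:,:200]=0; st[:80]=0;st[:,425:]=0
b=max(blob(st),key=lambda b:b[0]); c=cv2.findContours(b[2].astype(np.uint8),0,1)[0]
h=cv2.convexHull(max(c,key=cv2.contourArea)); p=cv2.approxPolyDP(h,8,True)[:,0]; print(p.tolist()); W=onz('wrist',s,p,.012);print(W.round(4).tolist())
scr=np.array([(253,138),(318,136),(384,136),(256,197),(318,196),(379,194)],float); print('scr',onz('wrist',s,scr,.0245).round(4).tolist())
for q in((249,170),(320,170)):
    m=(g>190)&(hsv[...,1]<60); bb=blob(m,q)[0]; print('lid',bb[0],bb[1],onz('wrist',s,bb[1],.052).round(4).tolist())
    o=(hsv[...,1]>170)&(g>50); bb=blob(o,q)[0]; print(cv2.minAreaRect(np.argwhere(bb[2])[:,::-1].astype(np.float32)))
print('tray',onz('wrist',s,[(32,121),(172,114),(180,195),(48,201)],.012).round(3).tolist())
z=np.hstack([cv2.resize(im[210:310,90:175],None,fx=4,fy=4,interpolation=2),cv2.resize(im[200:300,475:560],None,fx=4,fy=4,interpolation=2)]); cv2.imwrite('pics/carr.png',z)
E
```

```text
[[415, 91], [400, 229], [229, 231], [220, 93]]
[[0.6517, -0.0784, 0.012], [0.4828, -0.0783, 0.012], [0.4811, 0.1434, 0.012], [0.6494, 0.1454, 0.012]]
scr [[0.5994, 0.1079, 0.0245], [0.6014, 0.0335, 0.0245], [0.6015, -0.0425, 0.0245], [0.5296, 0.1063, 0.0245], [0.5305, 0.0314, 0.0245], [0.5328, -0.0425, 0.0245]]
lid 778 [248.75706941 168.45372751] [[0.5689, 0.1111, 0.052]]
((250.28848266601562, 166.94232177734375), (33.73197555541992, 33.535858154296875), 78.69007110595703)
lid 13824 [325.74652778 131.85452836] [[0.6074, 0.0287, 0.052]]
((318.493896484375, 167.94512939453125), (34.01291275024414, 33.23989486694336), 83.6598129272461)
tray [[0.622, 0.375, 0.012], [0.627, 0.203, 0.012], [0.529, 0.202, 0.012], [0.523, 0.376, 0.012]]
```

View pics/carr.png

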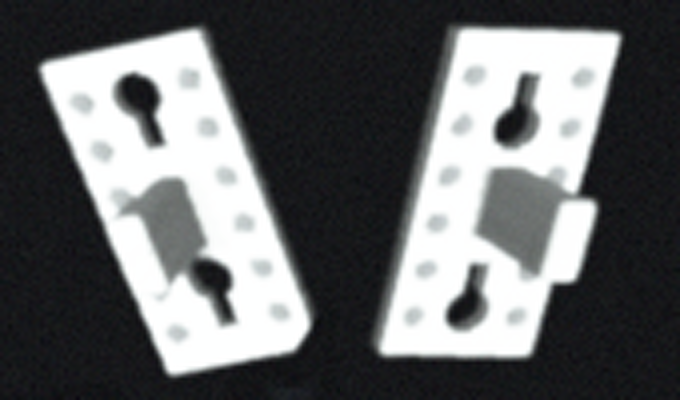

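In the crop, the left carrier has its wide holes toward +x (image up). The right carrier has them toward −x, so it mounts the other way round. Stage centre is about (0.566, 0.033) with yaw about 0.5°. I'll pick the +y jar first.

Request:
send_rows --pt "0.018 -0.032 0.05 0 0.5" --pt "0.018 -0.032 0.1 0 0.5" --pt "0.018 -0.032 0.14 0 0.5" --pt "0.018 -0.032 0.17 0 0.5" --pt "0.018 -0.032 0.2 0 0.5" --pt "0.018 -0.032 0.222 0 0.5" --pt "0.018 -0.032 0.222 0 0.5" --pt "0.018 -0.032 0.222 0 -0.3" --pt "0.018 -0.032 0.222 0 -0.3" --pt "0.018 -0.032 0.222 0 -0.3" --pt "0.018 -0.032 0.222 0 -0.3" --pt "0.018 -0.032 0.222 0 -0.3" --squeeze 60

```text
time: 3.4
eef_pos: [0.5696, 0.1102, 0.0356]
tcp_rot: [1.0, -0.0, 0.002, 0.0]
contact_force: [-0.1, -1.7, 7.0]
opening: 0.45
finger_force: 57.3
```

Request:
send_rows --pt "0 0 -0.04 0 -0.3" --pt "0 0 -0.08 0 -0.3" --pt "0.005 -0.04 -0.1 0 -0.3" --pt "0.005 -0.085 -0.1 0 -0.3" --pt "0.005 -0.13 -0.1 0 -0.3" --pt "0.005 -0.175 -0.1 0 -0.3" --pt "0.005 -0.215 -0.1 0 -0.3" --pt "0.005 -0.215 -0.1 0 -0.3" --pt "0.005 -0.215 -0.06 0 -0.3" --pt "0.005 -0.215 -0.03 0 -0.3" --pt "0.005 -0.215 -0.01 0 -0.3" --pt "0.005 -0.215 -0.01 0 -0.3"

```text
time: 4.6
eef_pos: [0.57, 0.3235, 0.0389]
tcp_rot: [1.0, -0.001, -0.004, 0.002]
contact_force: [-0.4, -0.7, -0.4]
opening: 0.446
finger_force: 57.3
```

Request:
send_rows --pt "0 0 0.006 0 -0.3" --pt "0 0 0.011 0 -0.3" --pt "0 0 0.011 0 -0.3" --pt "0 0 0.011 0 0.3" --pt "0 0 0.011 0 0.3" --pt "0 0 0.011 0 0.3" --pt "0 0 -0.04 0 0.4" --pt "0 0 -0.09 0 0.5" --pt "0 0.05 -0.11 0 0.5" --pt "0 0.09 -0.11 0 0.5"

```text
time: 5.6
eef_pos: [0.5759, 0.2361, 0.1595]
tcp_rot: [1.0, 0.001, 0.005, -0.001]
contact_force: [-0.1, -0.5, -0.3]
opening: 0.747
finger_force: 0.0
```

Run:
```python
from h import *
s,im=cam('wrist','w2'); print(s['eef_pos'],s['opening'],s['time'])
```

```text
[0.57590214 0.2361026  0.15954795] 0.74700058943234 5.6
```

View pics/w2.png

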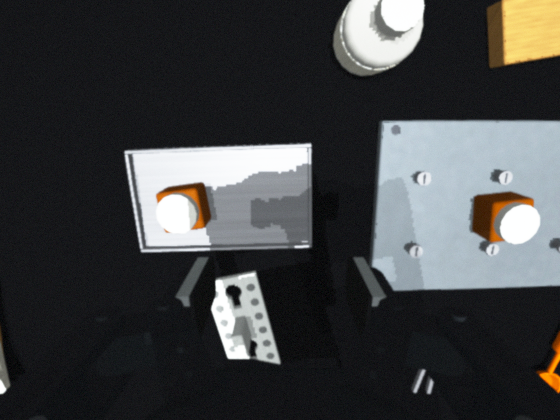

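The first jar stands in the tray, with its lid at (178,213) and its body inside the walls. The other is still on the middle station, lid at (518,223).

Run:
```python
from h import *
s=ctrl.get_state(); print(onz('wrist',s,[(518,223),(178,213)],.052).round(4).tolist())
s['eef_pos']=np.array([0.54948312,0.07753553,0.25519591]);s['tcp_rot']=[9.99999393e-01,-1.03765061e-03,-3.37313011e-04,1.51096604e-04]
print(onz('wrist',s,[(321,170)],.052).round(4).tolist())
```

```text
[[0.5653, 0.0294, 0.052], [0.5755, 0.3113, 0.052]]
[[0.5668, 0.0326, 0.052]]
```

Request:
send_rows --pt "-0.003 0.05 0 0 0.5" --pt "-0.006 0.1 0 0 0.5" --pt "-0.01 0.15 0 0 0.5" --pt "-0.01 0.19 0 0 0.5" --pt "-0.01 0.205 0.02 0 0.5" --pt "-0.01 0.205 0.06 0 0.5" --pt "-0.01 0.205 0.1 0 0.5" --pt "-0.01 0.205 0.124 0 0.5" --pt "-0.01 0.205 0.124 0 0.5" --pt "-0.01 0.205 0.124 0 -0.3" --pt "-0.01 0.205 0.124 0 -0.3" --pt "-0.01 0.205 0.124 0 -0.3"

```text
time: 6.85
eef_pos: [0.5648, 0.0304, 0.0319]
tcp_rot: [1.0, -0.0, 0.002, 0.0]
contact_force: [1.2, 0.0, 5.4]
opening: 0.438
finger_force: 59.5
```

Request:
send_rows --pt "0 0 0 0 -0.3" --pt "0 0 0 0 -0.3"

```text
time: 7.05
eef_pos: [0.5648, 0.0303, 0.0318]
tcp_rot: [1.0, -0.0, 0.002, 0.0]
contact_force: [-0.4, 0.3, 6.3]
opening: 0.443
finger_force: 59.5
```

Request:
send_rows --pt "0 0 -0.04 0 -0.3" --pt "0 0 -0.08 0 -0.3" --pt "0.005 -0.04 -0.1 0 -0.3" --pt "0.01 -0.085 -0.1 0 -0.3" --pt "0.01 -0.13 -0.1 0 -0.3" --pt "0.01 -0.175 -0.1 0 -0.3" --pt "0.01 -0.217 -0.1 0 -0.3" --pt "0.01 -0.217 -0.1 0 -0.3" --pt "0.01 -0.217 -0.06 0 -0.3" --pt "0.01 -0.217 -0.03 0 -0.3" --pt "0.01 -0.217 -0.01 0 -0.3" --pt "0.01 -0.217 -0.01 0 -0.3"

```text
time: 8.25
eef_pos: [0.5699, 0.246, 0.0353]
tcp_rot: [1.0, -0.001, -0.004, 0.001]
contact_force: [-0.0, -0.5, -2.0]
opening: 0.439
finger_force: 59.3
```

Request:
send_rows --pt "0 0 0.006 0 -0.3" --pt "0 0 0.012 0 -0.3" --pt "0 0 0.017 0 -0.3" --pt "0 0 0.017 0 -0.3"

```text
time: 8.65
eef_pos: [0.5738, 0.2475, 0.0231]
tcp_rot: [1.0, -0.001, 0.001, -0.0]
contact_force: [-0.3, -0.8, -1.3]
opening: 0.438
finger_force: 59.5
```

Request:
send_rows --pt "0 0 0 0 0.15" --pt "0 0 0 0 0.15" --pt "0 0 0 0 0.15" --pt "0 0 -0.04 0 0.15" --pt "0 0 -0.09 0 0.15" --pt "-0.03 -0.01 -0.13 0 0" --pt "-0.07 -0.02 -0.16 0 -0.2" --pt "-0.11 -0.02 -0.17 0 -0.2" --pt "-0.14 -0.02 -0.17 0 -0.2" --pt "-0.14 -0.02 -0.17 0 -0.2" --pt "-0.14 -0.02 -0.17 0 -0.2"

```text
time: 9.75
eef_pos: [0.433, 0.2677, 0.1928]
tcp_rot: [1.0, -0.0, 0.001, -0.0]
contact_force: [0.9, 0.8, 0.1]
opening: 0.398
finger_force: 0.0
```

Run:
```python
from h import *
s,im=cam('wrist','w3'); print(s['eef_pos'],s['tcp_rot'],s['opening'],s['time'])
```

```text
[0.43295426 0.26774439 0.19282693] [ 9.99999776e-01 -1.00424588e-04  6.46040092e-04 -1.42477753e-04] 0.3979138845180641 9.75
```

View pics/w3.png

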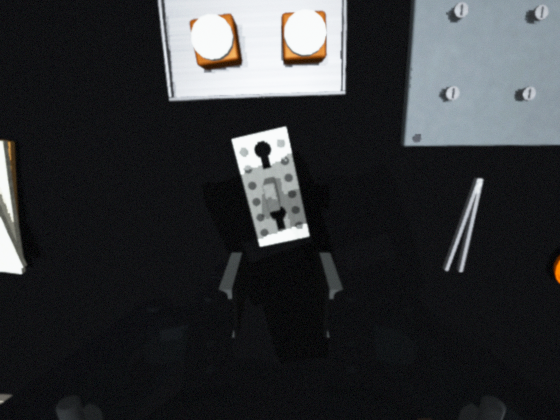

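Both jars are in the tray, lids at (212,37) and (305,33). Carrier B's corners are near (233,137), (287,127), (310,236), (260,245), with wide holes toward the top.

```bash
cat >> h.py <<'E'
def carrier(im,s,near,thr=75,z=.006):
    "centre, yaw (mod pi) of plate from top-face corners"
    g=im.max(2); b=[b for b in blob(cv2.medianBlur(g,3)>thr,near,800)][0]
    c=max(cv2.findContours(b[2].astype(np.uint8),0,1)[0],key=cv2.contourArea)
    h=cv2.convexHull(c); w=onz('wrist',s,h[:,0],z)
    r=cv2.minAreaRect((w[:,:2]*1000).astype(np.float32)); B=cv2.boxPoints(r)
    e=[B[1]-B[0],B[2]-B[1]]; L=max(e,key=np.linalg.norm); yaw=np.degrees(np.arctan2(L[1],L[0])); yaw=(yaw+90)%180-90
    return np.array(r[0])/1000,yaw,r[1],b[0]
E
python3 - <<'E'
from h import *
s=ctrl.get_state(); im=cv2.imread('pics/w3.png')
for t in(60,75,95):print(carrier(im,s,(270,190),t))
P=onz('wrist',s,[(233,137),(287,127),(310,236),(260,245)],.006);print(P.round(4).tolist(),P.mean(0))
H=onz('wrist',s,[(263,150),(279,213)],.006);print(H.round(4).tolist(),np.linalg.norm(H[0]-H[1]))
E
```

```text
(array([0.43352286, 0.27628259]), np.float32(12.570908), (122.76880645751953, 58.683685302734375), np.int32(5831))
(array([0.43354382, 0.27623569]), np.float32(12.560753), (122.4002685546875, 58.254703521728516), np.int32(5684))
(array([0.4335484 , 0.27623694]), np.float32(12.588959), (121.93185424804688, 57.87627029418945), np.int32(5488))
[[0.4879, 0.3148, 0.006], [0.4975, 0.2604, 0.006], [0.3809, 0.2346, 0.006], [0.3703, 0.29, 0.006]] [0.4341543  0.27496314 0.006     ]
[[0.4748, 0.2848, 0.006], [0.4076, 0.2687, 0.006]] 0.06912108086647649
```

Request:
send_rows --pt "0 -0.0085 0.04 -6 -0.2" --pt "0 -0.0085 0.08 -12.6 -0.2" --pt "0 -0.0085 0.11 -12.6 -0.2" --pt "0 -0.0085 0.14 -12.6 -0.2" --pt "0 -0.0085 0.158 -12.6 -0.2" --pt "0 -0.0085 0.17 -12.6 -0.2" --pt "0 -0.0085 0.17 -12.6 -0.2" --pt "0 -0.0085 0.17 -12.6 -0.9" --pt "0 -0.0085 0.17 -12.6 -0.9" --pt "0 -0.0085 0.17 -12.6 -0.9" --pt "0 -0.0085 0.17 -12.6 -0.9" --pt "0 -0.0085 0.17 -12.6 -0.9" --squeeze 80

```text
time: 11.0
eef_pos: [0.4343, 0.2765, 0.0238]
tcp_rot: [0.994, 0.109, 0.001, -0.0]
contact_force: [-0.2, -0.0, 3.8]
opening: 0.124
finger_force: 79.7
```

Request:
send_rows --pt "0 0 -0.03 0 -0.9" --pt "0 0 -0.07 0 -0.9" --pt "0 0 -0.096 0 -0.9" --pt "0.018 0.04 -0.096 6 -0.9" --pt "0.036 0.08 -0.096 12.1 -0.9" --pt "0.054 0.12 -0.096 12.1 -0.9" --pt "0.072 0.16 -0.096 12.1 -0.9" --pt "0.0843 0.1915 -0.096 12.1 -0.9" --pt "0.0843 0.1915 -0.096 12.1 -0.9" --pt "0.0843 0.1915 -0.096 12.1 -0.9" --pt "0.0843 0.1915 -0.096 12.1 -0.9"

```text
time: 12.1
eef_pos: [0.5558, 0.1082, 0.1177]
tcp_rot: [1.0, 0.004, -0.001, -0.0]
contact_force: [0.0, 0.5, -1.2]
opening: 0.121
finger_force: 78.9
```

Run:
```python
from h import *
s,im=cam('wrist','w4'); print(s['eef_pos'],s['tcp_rot'],s['opening'],s['time'])
cam('side','s4');cam('scene','c4')
```

```text
[0.55583993 0.10819642 0.11773689] [ 9.99990621e-01  4.21648218e-03 -9.74851249e-04 -1.67584132e-04] 0.12112697084903266 12.1
```

View pics/w4.png

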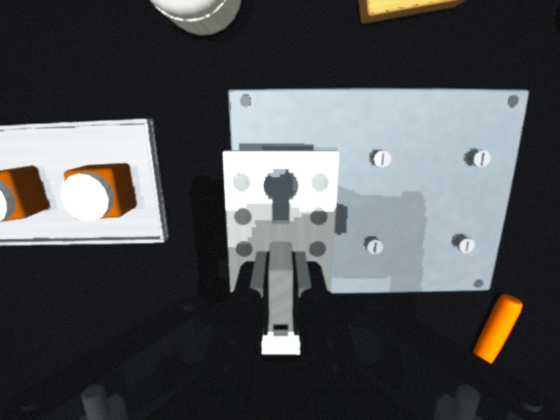

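The held carrier's wide hole is at (281,186). Four free screws are visible near (382,158), (482,158), (375,246), (467,245), so I'll fit the stage pose from those.

```bash
cat >> h.py <<'E'
def head(im,uv,r=11):
    u,v=uv; w=im.max(2)[v-r:v+r+1,u-r:u+r+1].astype(float); bg=np.median(w)
    m=cv2.morphologyEx((w>bg+28).astype(np.uint8),cv2.MORPH_CLOSE,np.ones((3,3)))
    b=max(blob(m,minA=5),key=lambda b:b[0]); c,rr=cv2.minEnclosingCircle(np.argwhere(b[2])[:,::-1].astype(np.float32))
    return np.array([u-r+c[0],v-r+c[1]]),rr
def fit(W,M):
    W=np.array(W)[:,:2];M=np.array(M); a,b=W-W.mean(0),M-M.mean(0)
    th=np.arctan2((b[:,0]*a[:,1]-b[:,1]*a[:,0]).sum(),(b*a).sum()); Rm=np.array([[np.cos(th),-np.sin(th)],[np.sin(th),np.cos(th)]])
    t=W.mean(0)-Rm@M.mean(0); return t,np.degrees(th),(W-(M@Rm.T+t))
E
python3 - <<'E'
from h import *
s=ctrl.get_state(); im=cv2.imread('pics/w4.png')
h=[head(im,q) for q in((382,158),(482,158),(375,246),(467,245))]; print([(a.round(1).tolist(),round(r,1)) for a,r in h])
W=onz('wrist',s,[a for a,_ in h],.0245)
t,th,res=fit(W,[(.035,0),(.035,-.075),(-.035,0),(-.035,-.075)]); print('stage',t,th,res.round(4).tolist())
C=onz('wrist',s,[(230,90),(528,91),(490,292)],.012);print(C.round(4).tolist(),'centre',(C[0]+C[2])/2, np.linalg.norm(C[1]-C[0]),np.linalg.norm(C[1]-C[2]))
m=im.max(2)[165:205,260:303]<70; b=max(blob(m),key=lambda b:b[0]); ys,xs=np.where(b[2]); print('hole bbox',xs.min()+260,xs.max()+260,ys.min()+165,ys.max()+165)
print('plate front edge corners',onz('wrist',s,[(223,152),(338,152),(281,186)],.0999).round(4).tolist(), s['eef_pos'])
E
```

```text
[([379.5, 158.5], 6.7), ([479.0, 158.5], 6.6), ([375.0, 247.0], 7.3), ([466.7, 245.1], 7.0)]
stage [0.56602424 0.03438746] 1.9209658823860116 [[0.0006, 0.0005], [-0.0007, 0.0006], [0.0004, -0.0006], [-0.0003, -0.0004]]
[[0.6486, 0.1454, 0.012], [0.6524, -0.0763, 0.012], [0.4821, -0.0813, 0.012]] centre [0.56534392 0.0320566  0.012     ] 0.2217337813748565 0.17037635618184144Traceback (most recent call last):
  File "<stdin>", line 7, in <module>
ValueError: max() iterable argument is empty
```

Run:
```python
from h import *
s=ctrl.get_state(); im=cv2.imread('pics/w4.png')
W=onz('wrist',s,[(381.5,158.5),(481.5,158.5),(374.5,246),(467,245)],.0245)
print(fit(W,[(.035,0),(.035,-.075),(-.035,0),(-.035,-.075)]))
P=onz('wrist',s,[(223,152),(338,152),(281,186)],.0999);print(P.round(4).tolist(),np.linalg.norm(P[0]-P[1]),s['eef_pos'])
z=np.hstack([cv2.resize(im[140:265,350:510],None,fx=4,fy=4,interpolation=2)]); cv2.imwrite('pics/z4.png',z)
z=cv2.resize(im[130:230,215:345],None,fx=4,fy=4,interpolation=2); cv2.imwrite('pics/z4b.png',z)
```

```text
(array([0.56683519, 0.03361811]), np.float64(1.059475978201655), array([[-2.07707133e-04,  3.04076530e-04],
       [-3.96271899e-04, -3.06822099e-05],
       [ 4.65752398e-04,  1.04056054e-04],
       [ 1.38226634e-04, -3.77450375e-04]]))
[[0.614, 0.1364, 0.0999], [0.6144, 0.0807, 0.0999], [0.5973, 0.1082, 0.0999]] 0.055744207018229366 [0.5561536  0.10858194 0.1181904 ]
```

View pics/z4.png

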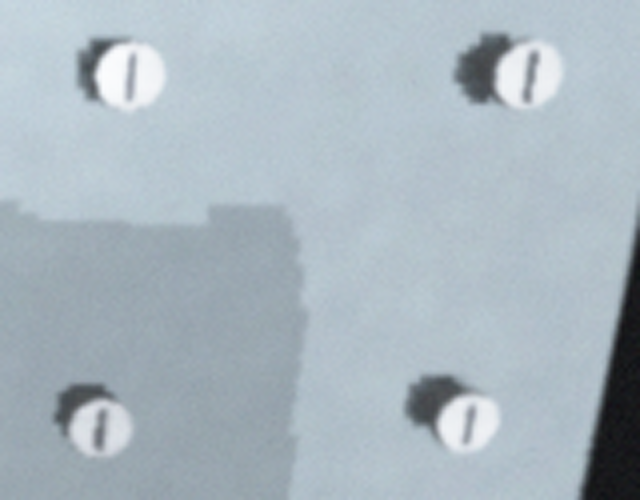

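The head centres are confirmed at (382.5,159), (482,159), (375,247), (467,245.5). That gives the stage at (0.5668, 0.0336) with yaw about 1.1°, so I need +3 mm in x and −0.6°. Descending.

Request:
send_rows --pt "0.003 0 0.02 -0.6 -0.9" --pt "0.003 0 0.045 -0.6 -0.9" --pt "0.003 0 0.06 -0.6 -0.9" --pt "0.003 0 0.066 -0.6 -0.9" --pt "0.003 0 0.066 -0.6 -0.9" --pt "0.003 0 0.066 -0.6 -0.9"

```text
time: 12.85
eef_pos: [0.5607, 0.1077, 0.0533]
tcp_rot: [1.0, 0.009, 0.001, -0.0]
contact_force: [0.5, -1.0, -1.2]
opening: 0.125
finger_force: 78.9
```

Run:
```python
from h import *
s,im=cam('wrist','w5'); print(s['eef_pos'],s['tcp_rot'],s['opening'],s['time'],s['contact_force'])
a=cv2.resize(im[100:250,200:480],None,fx=2.8,fy=2.8,interpolation=2); cv2.imwrite('pics/z5.png',a)
```

```text
[0.56065402 0.10772149 0.05329094] [ 9.99956790e-01  9.26952233e-03  7.03034951e-04 -2.41292885e-05] 0.12470712902507906 12.85 [ 0.47754511 -1.0093327  -1.24594792]
```

View pics/z5.png

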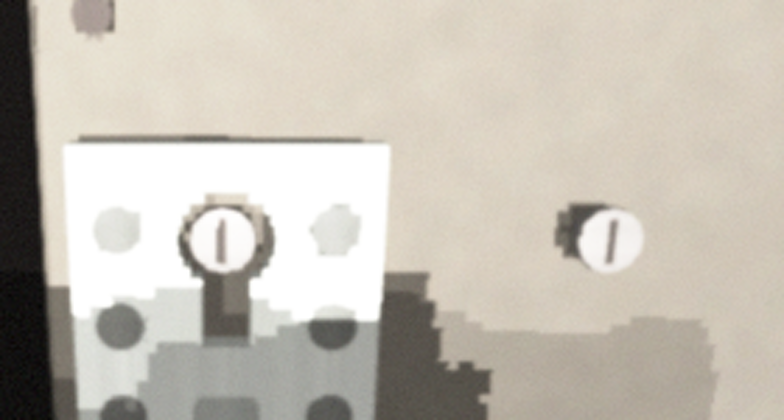

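The screw shows through the wide hole, roughly centred (crop (224,239) in a hole around (226,238)). I'll check the parallax.

Run:
```python
from h import *
s=ctrl.get_state()
f=lambda u,v,z:print(onz('wrist',s,[(200+u/2.8,100+v/2.8)],z)[0].round(4))
print(s['eef_pos']); zt=s['eef_pos'][2]-.0238+.006; print(zt)
f(226,238,zt);f(224,240,.0245);f(611,240,.0245);f(65,145,zt);f(390,145,zt)
```

```text
[0.56094314 0.10762576 0.05363946]
0.03583945529671396
[0.6027 0.1077 0.0358]
[0.5999 0.1081 0.0245]
[0.6013 0.0335 0.0245]
[0.6187 0.1358 0.0358]
[0.6197 0.0797 0.0358]
```

Request:
send_rows --pt "-0.0022 -0.0004 0 0 -0.9" --pt "-0.0022 -0.0004 0.004 0 -0.9" --pt "-0.0022 -0.0004 0.008 0 -0.9" --pt "-0.0022 -0.0004 0.012 0 -0.9" --pt "-0.0022 -0.0004 0.015 0 -0.9" --pt "-0.0022 -0.0004 0.0175 0 -0.9" --pt "-0.0022 -0.0004 0.0175 0 -0.9" --pt "-0.0022 -0.0004 0.0175 0 -0.9"

```text
time: 13.7
eef_pos: [0.5579, 0.1079, 0.0358]
tcp_rot: [1.0, 0.009, -0.0, 0.0]
contact_force: [-2.2, 0.2, 4.8]
opening: 0.123
finger_force: 79.9
```

Request:
send_rows --pt "0.002 0 -0.0008 0 -0.9" --pt "0.005 0 -0.0008 0 -0.9" --pt "0.008 0 -0.0008 0 -0.9" --pt "0.011 0 -0.0008 0 -0.9" --pt "0.0135 0 -0.0008 0 -0.9" --pt "0.015 0 -0.0008 0 -0.9" --pt "0.016 0 -0.0008 0 -0.9" --pt "0.016 0 -0.0008 0 -0.9" --pt "0.016 0 -0.0008 0 -0.9"

```text
time: 14.6
eef_pos: [0.5741, 0.1081, 0.0358]
tcp_rot: [1.0, 0.009, 0.0, -0.0]
contact_force: [-1.0, -0.1, 2.1]
opening: 0.123
finger_force: 79.5
```

Request:
send_rows --pt "0.0005 0 0.0005 0 -0.4" --pt "0.0005 0 0.0005 0 -0.4" --pt "0.0005 0 0.0005 0 -0.3" --pt "0.0005 0 -0.03 0 -0.2" --pt "0 0 -0.08 0 -0.2" --pt "-0.02 0.03 -0.12 0 -0.2" --pt "-0.04 0.06 -0.15 0 -0.2" --pt "-0.04 0.06 -0.15 0 -0.2" --pt "-0.04 0.06 -0.15 0 -0.2"

```text
time: 15.5
eef_pos: [0.5352, 0.047, 0.1867]
tcp_rot: [1.0, 0.008, 0.001, -0.0]
contact_force: [-0.3, -0.0, -0.8]
opening: 0.4
finger_force: 0.0
```

Run:
```python
from h import *
s,im=cam('wrist','w6'); print(s['eef_pos'],s['tcp_rot'],s['opening'],s['time'])
```

```text
[0.53521531 0.04701305 0.1866946 ] [ 9.99964359e-01  8.33988695e-03  1.31290114e-03 -6.37081728e-05] 0.3995510224675159 15.5
```

View pics/w6.png

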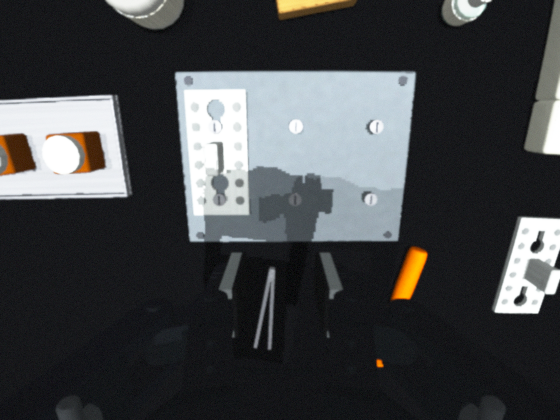

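Carrier B is locked: the heads at (217,127) and (219,200) sit in the slots, with the wide holes above them. On to carrier A.

Request:
send_rows --pt "-0.11 0.28 0 0 -0.2" --pt "-0.11 0.28 0 0 -0.2" --pt "-0.11 0.28 0 0 -0.2" --pt "-0.11 0.28 0 0 -0.2" --pt "-0.11 0.28 0 0 -0.2" --pt "-0.11 0.28 0 0 -0.2" --pt "-0.11 0.28 0 0 -0.2" --pt "-0.11 0.28 0 0 -0.2" --pt "-0.11 0.28 0 0 -0.2"

```text
time: 16.45
eef_pos: [0.4301, -0.233, 0.1842]
tcp_rot: [1.0, 0.01, -0.001, -0.001]
contact_force: [0.5, 1.4, 0.0]
opening: 0.397
finger_force: 0.0
```

Run:
```python
from h import *
s,im=cam('wrist','w7'); print(s['eef_pos'],s['tcp_rot'],s['opening'],s['time'])
uv=proj('wrist',s,[.447,-.239,.006])[0]; print(uv)
for t in(60,75,95):print(carrier(im,s,uv,t))
```

```text
[ 0.43013943 -0.23300815  0.18419555] [ 0.99995078  0.00979163 -0.00102235 -0.00123061] 0.3971266460399681 16.45
[286.50707053 174.65339698]
(array([ 0.44913519, -0.2447565 ]), np.float32(-1.7422028), (59.49341583251953, 123.46852111816406), np.int32(6593))
(array([ 0.44956305, -0.24476291]), np.float32(-1.7304764), (59.06989669799805, 122.4949722290039), np.int32(6504))
(array([ 0.44949152, -0.24484888]), np.float32(-1.7369537), (58.718353271484375, 122.25263977050781), np.int32(6375))
```

View pics/w7.png

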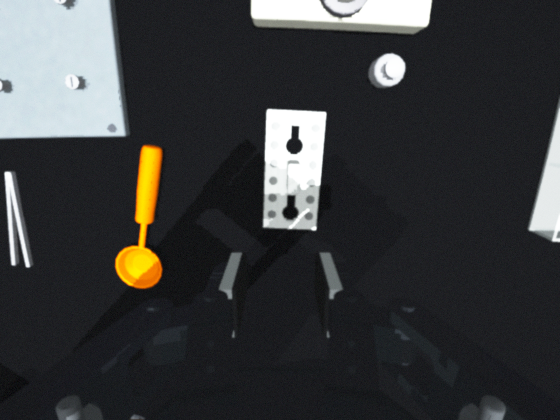

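Carrier A is at (0.449, −0.245) with yaw −1.7°. Its wide holes at (294,145) and (290,212) lie toward −x. Picking it.

Request:
send_rows --pt "0.019 0.012 0.03 2.8 -0.2" --pt "0.019 0.012 0.07 2.8 -0.2" --pt "0.019 0.012 0.1 2.8 -0.2" --pt "0.019 0.012 0.13 2.8 -0.2" --pt "0.019 0.012 0.15 2.8 -0.2" --pt "0.019 0.012 0.161 2.8 -0.2" --pt "0.019 0.012 0.161 2.8 -0.2" --pt "0.019 0.012 0.161 2.8 -0.9" --pt "0.019 0.012 0.161 2.8 -0.9" --pt "0.019 0.012 0.161 2.8 -0.9" --pt "0.019 0.012 0.161 2.8 -0.9" --pt "0.019 0.012 0.161 2.8 -0.9" --squeeze 80

```text
time: 17.7
eef_pos: [0.4504, -0.2468, 0.0263]
tcp_rot: [1.0, -0.016, 0.001, 0.001]
contact_force: [1.5, 1.8, 6.5]
opening: 0.124
finger_force: 79.9
```

Request:
send_rows --pt "0 0 -0.03 0 -0.9" --pt "0 0 -0.07 0 -0.9" --pt "0 0 -0.092 0 -0.9" --pt "0.024 -0.042 -0.092 -2.8 -0.9" --pt "0.048 -0.084 -0.092 -2.8 -0.9" --pt "0.072 -0.126 -0.092 -2.8 -0.9" --pt "0.096 -0.168 -0.092 -2.8 -0.9" --pt "0.12 -0.21 -0.092 -2.8 -0.9" --pt "0.12 -0.21 -0.092 -2.8 -0.9" --pt "0.12 -0.21 -0.092 -2.8 -0.9" --pt "0.12 -0.21 -0.092 -2.8 -0.9"

```text
time: 18.8
eef_pos: [0.5748, -0.0406, 0.1161]
tcp_rot: [1.0, 0.009, -0.001, 0.0]
contact_force: [-0.1, 0.6, -2.3]
opening: 0.119
finger_force: 78.8
```

Request:
send_rows --pt "0 0 0.025 0 -0.9" --pt "0 0 0.05 0 -0.9" --pt "0 0 0.062 0 -0.9" --pt "0 0 0.062 0 -0.9" --pt "0 0 0.062 0 -0.9"

```text
time: 19.3
eef_pos: [0.5758, -0.0408, 0.0552]
tcp_rot: [1.0, 0.009, 0.0, 0.0]
contact_force: [-0.2, 1.1, -1.8]
opening: 0.116
finger_force: 78.8
```

Run:
```python
from h import *
s,im=cam('wrist','w8'); print(s['eef_pos'],s['tcp_rot'],s['opening'],s['time'],s['contact_force'])
a=cv2.resize(im[100:250,120:400],None,fx=2.8,fy=2.8,interpolation=2); cv2.imwrite('pics/z8.png',a)
```

```text
[ 0.57577597 -0.04079328  0.05524298] [9.99963751e-01 8.51054905e-03 2.33720374e-04 1.10532753e-04] 0.1158714529981818 19.3 [-0.24327405  1.11530284 -1.77033455]
```

View pics/z8.png

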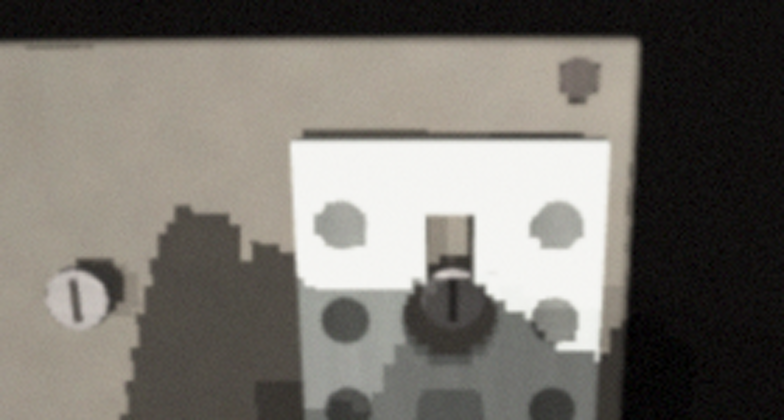

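The screw head at crop (452,297) shows through the wide hole centred near (450,310). Computing the offset.

Run:
```python
from h import *
s=ctrl.get_state()
f=lambda u,v,z:print(onz('wrist',s,[(120+u/2.8,100+v/2.8)],z)[0].round(4))
zt=s['eef_pos'][2]-.0263+.006; print(s['eef_pos'],zt)
for q in((450,310),(291,141),(609,141)): f(*q,zt)
f(452,297,.0245);f(78,298,.0245)
```

```text
[ 0.57640338 -0.04073653  0.05594436] 0.03564435538438492
[ 0.6041 -0.0409  0.0356]
[ 0.6346 -0.0125  0.0356]
[ 0.6355 -0.0683  0.0356]
[ 0.6033 -0.0413  0.0245]
[0.602  0.0331 0.0245]
```

Request:
send_rows --pt "0.0003 0.0006 0 0 -0.9" --pt "0.0003 0.0006 0.004 0 -0.9" --pt "0.0003 0.0006 0.008 0 -0.9" --pt "0.0003 0.0006 0.012 0 -0.9" --pt "0.0003 0.0006 0.015 0 -0.9" --pt "0.0003 0.0006 0.0175 0 -0.9" --pt "0.0003 0.0006 0.0175 0 -0.9" --pt "0.0003 0.0006 0.0175 0 -0.9"

```text
time: 20.15
eef_pos: [0.5759, -0.0405, 0.0383]
tcp_rot: [1.0, 0.009, -0.001, -0.0]
contact_force: [-4.2, 0.5, 5.5]
opening: 0.122
finger_force: 79.9
```

Request:
send_rows --pt "-0.002 0 -0.0008 0 -0.9" --pt "-0.005 0 -0.0008 0 -0.9" --pt "-0.008 0 -0.0008 0 -0.9" --pt "-0.011 0 -0.0008 0 -0.9" --pt "-0.0135 0 -0.0008 0 -0.9" --pt "-0.015 0 -0.0008 0 -0.9" --pt "-0.016 0 -0.0008 0 -0.9" --pt "-0.016 0 -0.0008 0 -0.9" --pt "-0.016 0 -0.0008 0 -0.9"

```text
time: 21.05
eef_pos: [0.56, -0.0409, 0.0383]
tcp_rot: [1.0, 0.009, 0.0, 0.0]
contact_force: [0.2, -0.5, 3.6]
opening: 0.121
finger_force: 79.4
```

Request:
send_rows --pt "-0.016 0 0 0 -0.4" --pt "0 0 0.0003 0 -0.4" --pt "0 0 0.0003 0 -0.3" --pt "0 0 -0.03 0 -0.2" --pt "0 0 -0.08 0 -0.2" --pt "-0.01 -0.03 -0.12 0 -0.2" --pt "-0.02 -0.07 -0.15 0 -0.2" --pt "-0.02 -0.07 -0.15 0 -0.2" --pt "-0.02 -0.07 -0.15 0 -0.2"

```text
time: 21.95
eef_pos: [0.5385, 0.0294, 0.1886]
tcp_rot: [1.0, 0.01, 0.0, 0.0]
contact_force: [-0.3, -0.6, 0.2]
opening: 0.4
finger_force: 0.0
```

Run:
```python
from h import *
s,im=cam('wrist','w9'); print(s['eef_pos'],s['tcp_rot'],s['opening'],s['time'])
```

```text
[0.53846172 0.02939588 0.18863106] [9.99948004e-01 1.01811014e-02 4.87249410e-04 3.11465967e-04] 0.39971369361215314 21.95
```

View pics/w9.png

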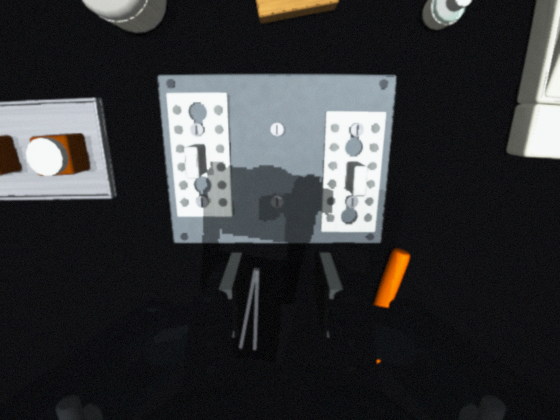

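Both carriers look locked, with heads at (355,129)/(352,202) and (197,129)/(202,202). I slipped a wrong x in the first row while releasing, so I'll check both lock points numerically.

Run:
```python
from h import *
s=ctrl.get_state(); im=cv2.imread('pics/w9.png')
sc=onz('wrist',s,[(277,130),(277,202),(197,129.5),(202,202),(355.5,129.5),(352,202)],.0245)
t,th,r=fit(sc,[(.035,0),(-.035,0),(.035,.075),(-.035,.075),(.035,-.075),(-.035,-.075)]); print(t,th,r.round(4).tolist())
rot=lambda P:(P[:,:2]-t)@np.array([[np.cos(np.radians(th)),-np.sin(np.radians(th))],[np.sin(np.radians(th)),np.cos(np.radians(th))]])
B=rot(onz('wrist',s,[(167,93),(228,93),(232,216),(176,217)],.018));A=rot(onz('wrist',s,[(327,111),(386,112),(377,234),(321,232)],.018))
print('B',B.round(4).tolist(),B.mean(0),'A',A.round(4).tolist(),A.mean(0))
z=np.hstack([cv2.resize(im[85:240,150:245],None,fx=3.8,fy=3.8,interpolation=2),cv2.resize(im[85:240,305:400],None,fx=3.8,fy=3.8,interpolation=2)]);cv2.imwrite('pics/z9.png',z)
```

```text
[0.56513111 0.03216104] 1.059314958101459 [[-0.0007, -0.0004], [0.0002, -0.0001], [0.0001, -0.0012], [0.0003, -0.0009], [-0.0001, 0.0019], [0.0001, 0.0007]]
B [[0.0679, 0.101], [0.0674, 0.0446], [-0.0514, 0.0461], [-0.0525, 0.1039]] [0.00783358 0.07388115] A [[0.0513, -0.0469], [0.0508, -0.1024], [-0.0714, -0.1045], [-0.069, -0.0457]] [-0.00957412 -0.07485671]
```

View pics/z9.png

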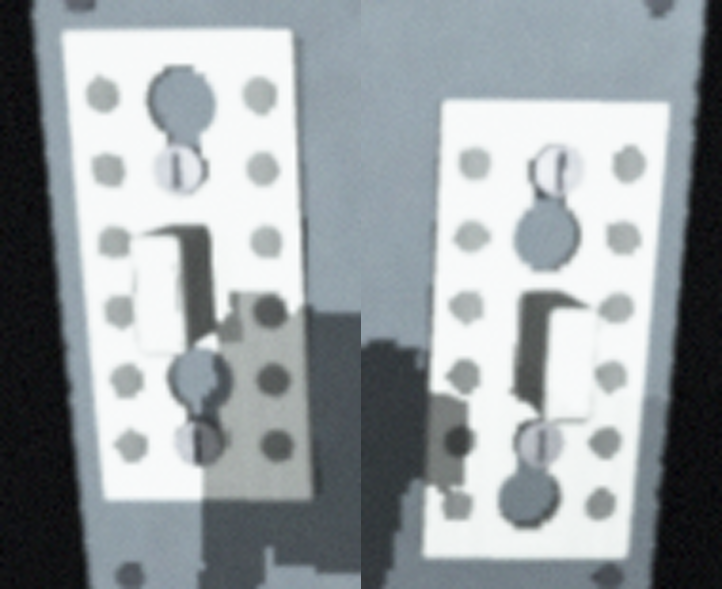

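B's centre is at +7.8 mm (ideal +8) and A's at −9.6 mm (ideal −8), so both are fully home in their slots and well within 4.5 mm. Next, the start key with the fingers shut.

Request:
send_rows --pt "0.0155 0.306 -0.012 0 -1" --pt "0.0155 0.306 -0.012 0 -1" --pt "0.0155 0.306 -0.012 0 -1" --pt "0.0155 0.306 -0.012 0 -1" --pt "0.0155 0.306 -0.012 0 -1" --pt "0.0155 0.306 -0.012 0 -1" --pt "0.0155 0.306 -0.012 0 -1" --pt "0.0155 0.306 -0.012 0 -1" --pt "0.0155 0.306 -0.012 0 -1"

```text
time: 22.9
eef_pos: [0.5587, -0.2763, 0.198]
tcp_rot: [1.0, 0.009, -0.002, -0.001]
contact_force: [0.4, 0.9, -0.5]
opening: 0.003
finger_force: 0.0
```

Run:
```python
from h import *
s,im=cam('wrist','w10'); print(s['eef_pos'],s['tcp_rot'],s['opening'],s['time'])
uv=proj('wrist',s,[.602,-.277,.047])[0]; print(uv)
g=cv2.cvtColor(im,cv2.COLOR_RGB2GRAY)
u,v=uv.round().astype(int); w=g[max(0,v-40):v+40,u-40:u+40]
for p2 in(14,10):
    c=cv2.HoughCircles(cv2.medianBlur(w,3),cv2.HOUGH_GRADIENT,1,8,param1=80,param2=p2,minRadius=8,maxRadius=24)
    if c is not None:
        for a in c[0][:5]:
            q=a[:2]+[u-40,max(0,v-40)]; print(q,a[2],onz('wrist',s,[q],.047)[0].round(4), g[int(q[1]),int(q[0])])
for y in range(0,80,4): print(' '.join('%3d'%x for x in w[y,::4]))
```

```text
[ 0.55873925 -0.27629531  0.1979794 ] [ 0.99995949  0.00877361 -0.0015275  -0.00130416] 0.0026728262445938765 22.9
[281.79999834 151.16254531]
[284.5 146.5] 23.4 [ 0.6062 -0.2794  0.047 ] 243
[284.5 146.5] 23.4 [ 0.6062 -0.2794  0.047 ] 243
[288.5 138.5] 14.5 [ 0.6133 -0.2828  0.047 ] 243
[257.5 135.5] 20.1 [ 0.6155 -0.2551  0.047 ] 244
[290.5 152.5] 15.2 [ 0.6009 -0.2849  0.047 ] 243
[275.5 141.5] 11.6 [ 0.6105 -0.2712  0.047 ] 228
240 241 241 240 237 237 237 232 236 230 235 232 233 231 229 228 228 228 229 231
183 186 193 195 198 206 211 218 223 223 227 230 232 232 234 236 237 239 240 240
242 242 242 241 241 240 238 236 237 235 232 229 226 223 214 212 210 203 189 185
243 243 244 242 243 244 243 243 243 243 241 237 242 243 243 243 243 244 243 243
243 243 243 244 243 242 243 244 220 146 170 182 164 149 239 243 244 244 243 243
243 243 244 243 243 243 244 181 172 184 181 185 183 183 174 217 243 244 243 244
243 243 243 243 244 244 227 170 182 169 164 208 162 171 179 171 239 243 244 243
243 243 243 244 243 244 146 173 161 237 243 243 244 236 170 176 180 243 243 243
181 244 243 243 244 241
[... 236 characters left out ...]
 243 149 164 221 244 243 243 244 244 203 162 174 244 244 243
167 200 167 165 181 244 231 157 157 234 243 243 242 231 162 158 238 244 244 243
225 174 165 166 166 165 224 182 151 156 166 185 160 158 156 220 244 244 243 240
128 131 136 138 144 145 145 149 131 147 152 156 153 148 191 236 242 243 237 234
 12   5   7   5   6  13  11  18  16  12  15  26  25  42  41  51  62  67  83  95
  4  12   5   6  11   6   9   6  11  10  11   5   7  17  13  17  15  14   3  15
 13  14  10  14  13  11   8   9   7  11   3  14   6   6  15  11  15   7   5  15
  9   2  16  14   1   8   8   7   8   9  13   6   6   8   5   0   7   7  13   9
  7  13   8   4   9  10   8  12   7   8   2   9   4   2   5   4   5   9   9   2
```

Run:
```python
from h import *
s=ctrl.get_state(); im=cv2.imread('pics/w10.png'); g=cv2.cvtColor(im,cv2.COLOR_BGR2GRAY)
m=cv2.morphologyEx((cv2.medianBlur(g,3)>200).astype(np.uint8),cv2.MORPH_ERODE,np.ones((3,3)))
b=blob(m,(286.5,148.5),50)[0]; print(b[0],b[1],cv2.minEnclosingCircle(np.argwhere(b[2])[:,::-1].astype(np.float32)))
P=onz('wrist',s,[b[1]],.047)[0]; print(P,s['eef_pos'],rel(s,P))
# cross height from scene: same blob's world against scene ray
sc=cv2.cvtColor(cv2.imread('pics/scene0.png'),cv2.COLOR_BGR2GRAY)[190:215,158:188]; bb=blob(sc>190,(14,11),10)[0]
q=bb[1]+[158,190]; print('scene',bb[0],q)
o1,v1=ray('scene',s,q);o2,v2=ray('wrist',s,b[1]);t=np.linalg.lstsq(np.c_[v1[0],-v2[0]],o2-o1,rcond=None)[0];print(o1+t[0]*v1[0],o2+t[1]*v2[0])
```

```text
488 [285.89139344 148.79508197] ((285.7295227050781, 148.6475372314453), 12.650540351867676)
[ 0.60455141 -0.28007559  0.047     ] [ 0.5590569  -0.27568002  0.19845328] [0.04576392 0.00556197 0.15133373]
scene 345 [171.28405797 205.66376812]
[ 0.60315676 -0.28132966  0.02694224] [ 0.60244069 -0.280433    0.02700179]
```

Request:
send_rows --pt "0.0457 0.0055 0.03 0 -1" --pt "0.0457 0.0055 0.07 0 -1" --pt "0.0457 0.0055 0.1 0 -1" --pt "0.0457 0.0055 0.12 0 -1" --pt "0.0457 0.0055 0.12 0 -1" --pt "0.0457 0.0055 0.128 0 -1" --pt "0.0457 0.0055 0.134 0 -1" --pt "0.0457 0.0055 0.134 0 -1" --pt "0.0457 0.0055 0.134 0 -1"

```text
time: 23.85
eef_pos: [0.606, -0.2818, 0.0671]
tcp_rot: [1.0, 0.009, 0.001, 0.0]
contact_force: [-0.7, -0.0, -0.5]
opening: 0.001
finger_force: 0.0
```

Request:
send_rows --pt "-0.001 -0.0015 0.003 0 -1" --pt "-0.001 -0.0015 0.006 0 -1" --pt "-0.001 -0.0015 0.009 0 -1" --pt "-0.001 -0.0015 0.012 0 -1" --pt "-0.001 -0.0015 0.012 0 -1"

```text
time: 24.35
eef_pos: [0.6047, -0.2802, 0.0544]
tcp_rot: [1.0, 0.009, 0.0, 0.0]
contact_force: [-1.3, 1.3, 4.7]
opening: -0.005
finger_force: 2.3
```

Request:
send_rows --pt "0 0 0.0015 0 -1" --pt "0 0 0.003 0 -1" --pt "0 0 0.003 0 -1"

```text
time: 24.65
eef_pos: [0.6048, -0.2803, 0.0539]
tcp_rot: [1.0, 0.009, -0.0, -0.0]
contact_force: [-5.5, 3.9, 13.1]
opening: 0.002
finger_force: 6.8
```

The force rises stiffly at 13 N. I'll check whether it was a spring travel or a hard rim by lifting and re-pressing in steps.

Request:
send_rows --pt "0 0 -0.003 0 -1" --pt "0 0 -0.003 0 -1" --pt "0 0 -0.003 0 -1"

```text
time: 24.95
eef_pos: [0.6048, -0.2802, 0.0545]
tcp_rot: [1.0, 0.009, 0.0, 0.0]
contact_force: [-0.9, 0.6, 4.4]
opening: 0.002
finger_force: 2.3
```

Request:
send_rows --pt "0 0 -0.003 0 -1" --pt "0 0 -0.003 0 -1" --pt "0 0 -0.003 0 -1"

```text
time: 25.25
eef_pos: [0.6048, -0.2802, 0.057]
tcp_rot: [1.0, 0.009, 0.0, 0.0]
contact_force: [0.1, -0.1, 4.1]
opening: 0.001
finger_force: 1.6
```

Request:
send_rows --pt "0 0 -0.003 0 -1" --pt "0 0 -0.003 0 -1" --pt "0 0 -0.003 0 -1"

```text
time: 25.55
eef_pos: [0.6045, -0.2801, 0.0598]
tcp_rot: [1.0, 0.009, 0.0, 0.0]
contact_force: [0.9, -0.2, 1.0]
opening: -0.001
finger_force: 0.7
```

Request:
send_rows --pt "0 0 -0.004 0 -1" --pt "0 0 -0.004 0 -1" --pt "0 0 -0.004 0 -1"

```text
time: 25.85
eef_pos: [0.6041, -0.2798, 0.0637]
tcp_rot: [1.0, 0.009, -0.0, -0.0]
contact_force: [-1.1, 0.3, -0.9]
opening: -0.001
finger_force: 0.0
```

The spring reading is clear: 0.7, 1.6 and 2.3 N on the pad over about 6 mm, then a hard stop, so the key was fully pressed. I'll go back to the earlier viewpoint and compare the stage with the previous picture.

Request:
send_rows --pt "0 0 -0.04 0 -1" --pt "0 0 -0.08 0 -1" --pt "0 0 -0.125 0 -0.2" --pt "-0.0595 -0.3105 -0.125 0 -0.2" --pt "-0.0595 -0.3105 -0.125 0 -0.2" --pt "-0.0595 -0.3105 -0.125 0 -0.2" --pt "-0.0595 -0.3105 -0.125 0 -0.2" --pt "-0.0595 -0.3105 -0.125 0 -0.2" --pt "-0.0595 -0.3105 -0.125 0 -0.2" --pt "-0.0595 -0.3105 -0.125 0 -0.2" --pt "-0.0595 -0.3105 -0.125 0 -0.2" --pt "-0.0595 -0.3105 -0.125 0 -0.2"

```text
time: 27.05
eef_pos: [0.5395, 0.0288, 0.189]
tcp_rot: [1.0, 0.009, 0.0, 0.0]
contact_force: [1.1, -0.1, -0.4]
opening: 0.398
finger_force: 0.0
```

Run:
```python
from h import *
s,im=cam('wrist','w11'); print(s['eef_pos'],s['tcp_rot'],s['time'])
a=cv2.imread('pics/w9.png',0).astype(np.float32);b=cv2.imread('pics/w11.png',0).astype(np.float32)
for n,(u0,v0,u1,v1) in dict(stage=(150,65,400,165),B=(165,88,232,160),A=(320,106,388,160),jar=(20,125,95,180)).items():
    sh,r=cv2.phaseCorrelate(a[v0:v1,u0:u1].copy(),b[v0:v1,u0:u1].copy(),cv2.createHanningWindow((u1-u0,v1-v0),cv2.CV_32F)); print(n,np.round(sh,2),round(r,2))
_,sc=cam('scene','c11'); hsv=cv2.cvtColor(sc,cv2.COLOR_RGB2HSV)
m=(hsv[...,0]<15)&(hsv[...,1]>150)&(hsv[...,2]>50)&(np.arange(560)>370)[None]
for A,c,_ in blob(m,minA=20): print('jar',A,c.round(1),onz('scene',s,c,.025)[0].round(3))
```

```text
[0.53954647 0.02884079 0.18904842] [9.99956194e-01 9.35320654e-03 6.53118278e-05 3.49977674e-04] 27.05
stage [-0.7   1.06] 0.9
B [-0.62  1.03] 0.94
A [-0.92  1.07] 0.92
jar [0.34 1.47] 0.91
jar 94 [398.4 258.6] [0.591 0.247 0.025]
jar 104 [433.5 265.6] [0.587 0.324 0.025]
```

Nothing has shifted: the stage, both carriers and the jar moved together by the viewpoint difference (about 1 px). Both jars are in the tray and the arm is clear, so I'm handing in.

```bash
python3 -c "
from plant import ctrl
print(ctrl.sign_off())"
```

```text
the job is handed in; nothing more can be done
None
```

I handed the job in at about 27 s with both jars in the tray, both carriers locked home and released, and the start key pressed its full travel; sign-off gave no verdict, and I viewed 15 pictures, one over the limit of 14.

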